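# Hold the blender's cover plate over its base for screwing

## Task

A blender's motor base stands open with a spanner left lying across it: first lay the spanner flat and lengthwise in the long bay of the blue parts tray and let go of it. Then pick up the red cover plate by its hub and hold it level about 15 mm above the base without touching it, its window over the three buttons, so that every threaded hole of the base lies centred under a screw hole of the plate and a screw could be dropped straight in. Finish while still holding the plate there, perfectly still, and leave the other things on the worktop where they stand.

Things in the scene. Friction and masses are not known exactly. Their poses are not given: they have to be found in the camera images.
- blender_base: Open blender base, fixed: grey box without top, 140 (x) x 180 (y) x 65 mm high, walls 5 mm; motor inside up to 45 mm. Corner posts end level with the rim: brass inserts 15 mm across, threaded hole 5 mm. At the +y end a black block with three coloured buttons (top 60 mm). Origin: centre of underside, z up. Yaw within 0.3 rad of world. Wall cabinets overhang x > 0.6 m from z = 0.4 m.
- cover: Loose red steel plate 136 (x) x 176 (y) x 5 mm, 0.3 kg, flat on the worktop. Four 12 mm corner holes; window 60 x 26 mm at its +y end. Black hub in the middle 46 (x) x 30 (y) mm, 5 to 43 mm above the underside, coupling 6 mm higher; ribs 12 mm high on its x faces; grip its flat y faces. Origin: centre of underside, z up. Yaw within 0.45 rad of world.
- hub (a point): Grip point on the cover's hub, on the hub's axis, 33 mm above the cover's underside (10 mm below the top of the black hub).
- spanner: Steel spanner 190 mm long along x, 0.12 kg: ring end (32 mm wide) at -x, open jaw (38 mm) at +x, shank 17 mm wide, 7 mm thick; ends 8 mm. Origin: middle of the length, on the underside, z up. Starts flat across the base's rim (underside at 65 mm), along the base's x within 0.25 rad; grip across the shank at its middle.
- tray: Blue parts tray, fixed, 218 (x) x 136 (y) mm, walls 4 x 22 mm high, floor 4 mm. Long bay (inside 210 x 84 mm, along x) on its -y side, three small bays with screws on its +y side. Two rubber ribs cross the long bay at x = +-55 mm, tops at 14 mm. Origin: centre of underside. Yaw within 0.3 rad of world. Tray and cover lie either side of the base, changing sides.
- bay (a point): Centre of the tray's long bay at the height of the rib tops (14 mm above the worktop); axes as the tray's. The spanner's origin belongs here, its x axis along the tray's x axis, either way round.
- mug: Bystander: green and white mug, 88 mm high. Origin: centre of the underside.
- salt: Bystander: white salt shaker, 88 mm high, 42 mm across. Origin: centre of the underside.
- pepper: Bystander: brown pepper shaker, 88 mm high, 42 mm across. Origin: centre of the underside.
- hole0 (a point): Centre of the cover's near-left screw hole at the underside, at (-53, +74) mm in the cover's x, y (seen with the cover at yaw 0). Goes over post0.
- post0 (a point): Centre of the threaded hole on top of the base's near-left post, at (-53, +74) mm in the base's x, y, 65 mm above the worktop.
- hole1 (a point): Centre of the cover's far-left screw hole at the underside, at (+53, +74) mm in the cover's x, y (seen with the cover at yaw 0). Goes over post1.
- post1 (a point): Centre of the threaded hole on top of the base's far-left post, at (+53, +74) mm in the base's x, y, 65 mm above the worktop.
- hole2 (a point): Centre of the cover's far-right screw hole at the underside, at (+53, -74) mm in the cover's x, y (seen with the cover at yaw 0). Goes over post2.
- post2 (a point): Centre of the threaded hole on top of the base's far-right post, at (+53, -74) mm in the base's x, y, 65 mm above the worktop.
- hole3 (a point): Centre of the cover's near-right screw hole at the underside, at (-53, -74) mm in the cover's x, y (seen with the cover at yaw 0). Goes over post3.
- post3 (a point): Centre of the threaded hole on top of the base's near-right post, at (-53, -74) mm in the base's x, y, 65 mm above the worktop.

How it is judged:
On the way:
1. the spanner lies flat and lengthwise in the tray's long bay, let go, while the cover still lies on the worktop (x of spanner in the frame of bay between -0.014 and 0.014 m and y of spanner in the frame of bay between -0.028 and 0.028 m and z of spanner in the frame of bay between -0.006 and 0.006 m and angle between the x axis of spanner and the x axis of tray, either way round below 0.3 rad and angle between spanner's own z axis and vertical below 0.12 rad and contact force between spanner and the fingers below 0.2 N and linear speed of spanner below 0.02 m/s and height (world z) of cover below 0.01 m), for 0.2 s.
At the end, for the whole second after the job is handed in: Cover held still in the fingers, level within 4 deg, underside 6-26 mm above the posts, not touching base or tray, each screw hole within 4 mm of its own post's hole; spanner let go, flat on the long bay's ribs, within 14 mm along and 28 mm across of its centre, 0.3 rad of its direction (height (world z) of cover between 0.071 and 0.091 m and angle between cover's own z axis and vertical below 0.07 rad and horizontal distance between hole0 and post0 below 0.004 m and horizontal distance between hole1 and post1 below 0.004 m and horizontal distance between hole2 and post2 below 0.004 m and horizontal distance between hole3 and post3 below 0.004 m and contact force between cover and the fingers above 1 N and contact force between cover and blender_base below 0.05 N and contact force between cover and tray below 0.05 N and linear speed of cover below 0.02 m/s and angular speed of cover below 0.15 rad/s and x of spanner in the frame of bay between -0.014 and 0.014 m and y of spanner in the frame of bay between -0.028 and 0.028 m and z of spanner in the frame of bay between -0.006 and 0.006 m and angle between the x axis of spanner and the x axis of tray, either way round below 0.3 rad and angle between spanner's own z axis and vertical below 0.12 rad and contact force between spanner and the fingers below 0.2 N); the arm keeps its last pose, push and grip.
It fails at once if the mug is pushed more than 30 mm from its place (distance of mug from where it was at the start of the episode above 0.03 m).
It fails at once if the salt is pushed more than 30 mm from its place (distance of salt from where it was at the start of the episode above 0.03 m).
It fails at once if the pepper is pushed more than 30 mm from its place (distance of pepper from where it was at the start of the episode above 0.03 m).
It also fails if it takes over 56 s, if anything falls off the work surface, if the arm or the gripper's body presses on something with over 40 N, if the wrist force passes 120 N, or if a joint passes its speed limit or range.

## Robot

A 6-joint arm with a two-finger parallel gripper is mounted at the origin on a cart in front of the work surface, level with it; the furniture and walls round the work are solid. World frame = base frame: x ahead of the robot, y to its left, z up, the work surface at z = 0. Lengths are in m, angles in rad, forces in N, time in s.
With the tool pointing down it reaches from about 0.35 to 0.775 m from the base axis. Payload 5.5 kg.
Tool frame: the origin (TCP) lies between the finger pads; the fingertips stand 11 mm ahead of it and the grasp point (between the pads) lies 8 mm behind it (tcp_to_tips is the distance from the TCP to the fingertips, in m); z points along the fingers, y is the line along which they close (so a half turn about z gives the same grasp; the last joint's range is limited). The gripper opens to 85 mm and grips with 20 to 120 N. Pads are 22 mm wide; open, the fingers measure 114 mm over their backs; the gripper's body (76 mm by 85 mm) begins 54 mm behind the grasp point. The pads swing forward as they close: fully open they stand 13 mm farther back than shut.
Start: joints at [1.04, 0.313, 0.046, 1.304, 0, 1.431], TCP at [0.219, 0.532, 0.242] pointing down, gripper open.
Joint ranges: [-2.76, 2.76], [-0.86, 1.69], [-1.03, 1.26], [-2.2, 2.34], [-1.47, 1.5], [-3.14, 3.14]. Speed limits (rad/s): [2.57, 2.57, 3.14, 3.14, 3.14, 3.14].

## Interface

Orientations are given as a unit quaternion [x, y, z, w].
In Python, from rig import observe, snapshot, camera_info, job_done, recognise, masks_of, pinpoint, tcp_to_tips gives the robot as it stands.
- The arm moves only by the tool jog_arm, called after "Request:" by a JSON object that holds its "method" and its "body", one argument or row to a line. Schema: {"type":"object","properties":{"segments":{"type":"string"},"grip_n":{"type":"number"},"only":{"type":"string"},"quiet":{"type":"boolean"},"lines":{"type":"string"}},"required":["segments"],"additionalProperties":false}. segments is a string of 1 to 20 rows, one to a line, with the numbers parted by commas; each row has 5 numbers: dx, dy, dz in units of 50 mm, then a turn about the tool's z in units of 0.1 rad, then the finger opening in m; each row is the pose to reach, as a shift and turn from the pose commanded when the call began, along the tool's axes at that moment; what a row does not reach only later rows make up. A row lasts 1/12 s, in which the tool goes at most 0.0417 m and 0.125 rad, less where a joint would pass 70% of its speed; a pose out of reach is approached as far as the arm can. The fingers move at their own pace and stop on an object; grip_n is the grip in N (left out, the last holds). Time passes only in rows, so rows that do not move let the fingers close. The tool returns the time, the measured TCP pose, the force, the opening and the grip force at its end. only (a regular expression) keeps the lines of the reply that match it, lines (a string "A,B") keeps lines A to B, and quiet returns only ok. Input that does not fit is refused with a message, and nothing moves.
- observe(): the state, without advancing time (a new reading comes with each control period).
- snapshot(name): name is "side" or "top" or "wrist"; returns the picture (400x640x3 uint8, red, green, blue); there is no depth.
- camera_info(name): a dict with "camera_matrix" (3x3 intrinsics, pixels), "T" (4x4, takes a point from camera to world coordinates); the wrist camera has in their place "tool_from_camera" (4x4, takes a point from camera to tool coordinates, whose origin is the TCP and whose axes are the flange's). Camera axes: x right, y up, looking along -z (the intrinsics and any distortion apply to the point x, -y, -z); pixel columns grow to the right and rows downward; lengths in m; the calibration is good to about 2 mm. A picture is of the moment at which its call begins: read the wrist's pose just before it. camera_info takes no time and is no camera call.
- job_done(): hands the job in; it is judged then, once.
Trained networks look in the newest picture that a camera, given by its name, has taken for a name from the list of things; names that differ only in an ending like _2 or _b are one class to them, and where a whole thing is asked for, a point or a joint stands for the part that bears it (a point fixed in the world has none). Each returns a list of dicts, best first, with "score" (0 to 1); they miss things now and then, are a little off and sometimes report something else, mostly with a low value. They report only what shows in the picture. A call takes as long as a camera call.
- recognise(target, camera): "point" ([x, y, z] in m, in the coordinates of the camera as it stood for that picture, good to about 4 mm: the middle of the surface that is visible of it).
- masks_of(target, camera): "region" (400x640 bool, what is visible of it).
- pinpoint(target, camera): "point" ([x, y, z] in m, in the coordinates of the camera as it stood for that picture, good to about 4 mm: a listed point, or the origin of a listed thing).
The state is a dict: "time": time; "q": joint angles; "dq": joint speeds; "joint_efforts": joint torques, N m; "eef_pos": TCP position; "ee_rot": TCP orientation; "contact_force": force on the tool from outside, world axes, zero at the start; "torque": the same for the moment, N m; "width": finger opening in m; "finger_force": force on a finger pad.
Only numpy, scipy, OpenCV 4.12 (cv2) and the standard library are available. Lean on these libraries where they do the work, as an engineer would, in place of code of your own. Each camera call takes 0.05 s, during which the arm holds its last target. There are 200 camera calls.

## Working session

There is one attempt and no reset: what is moved stays moved. The work goes in short steps, Python scripts to look and compute and a tool call to move; the robot and the scene stay as the last step left them, time stands still between calls to the robot, and variables do not carry over. Pictures are saved under pics/ and viewed, at most 10 in all, crops included, and the job is handed in when it is done.

```bash
ls; mkdir -p pics; cat > h.py <<'E'
import numpy as np, cv2
from rig import *
from scipy.spatial.transform import Rotation as R
def camT(c,o=None):
    i=camera_info(c)
    if c!="wrist": return np.array(i["T"])
    o=o or observe(); T=np.eye(4); T[:3,:3]=R.from_quat(o["ee_rot"]).as_matrix(); T[:3,3]=o["eef_pos"]
    return T@np.array(i["tool_from_camera"])
def world(T,p): return (T@np.r_[p,1])[:3]
def save(img,n): cv2.imwrite(f"pics/{n}.png",cv2.cvtColor(img,cv2.COLOR_RGB2BGR))
def pins(names,c,T,f=pinpoint):
    out={}
    for n in names:
        r=f(n,c)
        if r: out[n]=world(T,r[0]["point"]); print(c,n,np.round(out[n],4),round(r[0]["score"],2))
        else: print(c,n,None)
    return out
E
python3 - <<'E'
from h import *
o=observe(); print({k:np.round(v,3).tolist() for k,v in o.items()}, tcp_to_tips)
for c in("side","top","wrist"):
    i=camera_info(c); print(c,[ (k,np.round(v,3).tolist()) for k,v in i.items()])
a=snapshot("side");b=snapshot("top");save(np.vstack([a,b])[::1],"a")
save(cv2.resize(np.vstack([a,b]),(480,600),interpolation=cv2.INTER_AREA),"a1")
names="blender_base cover hub spanner tray bay mug salt pepper post0 post1 post2 post3 hole0 hole1 hole2 hole3".split()
for c in("top","side"): pins(names,c,camT(c))
E
```

```text
pics
{'time': 0.0, 'q': [1.04, 0.314, 0.045, 1.304, 0.0, 1.431], 'dq': [0.001, 0.0, -0.001, 0.002, -0.0, -0.001], 'joint_efforts': [0.0, -48.063, 29.853, 0.019, 0.0, -0.0], 'eef_pos': [0.219, 0.531, 0.241], 'ee_rot': [0.194, 0.981, -0.001, -0.0], 'contact_force': [0.753, -0.177, 0.251], 'torque': [0.002, -0.031, -0.023], 'finger_force': 0.0, 'width': 0.085} 0.011
side [('camera_matrix', [[421.682, 0.0, 321.614], [0.0, 421.682, 200.868], [0.0, 0.0, 1.0]]), ('T', [[-0.904, 0.219, -0.367, 0.102], [-0.427, -0.508, 0.749, 0.945], [-0.023, 0.833, 0.552, 0.768], [0.0, 0.0, 0.0, 1.0]])]
top [('camera_matrix', [[382.571, 0.0, 322.053], [0.0, 382.571, 203.151], [0.0, 0.0, 1.0]]), ('T', [[0.028, 0.996, -0.089, 0.429], [-0.999, 0.026, -0.019, 0.001], [-0.017, 0.089, 0.996, 1.371], [0.0, 0.0, 0.0, 1.0]])]
wrist [('camera_matrix', [[309.253, 0.0, 316.269], [0.0, 309.253, 198.349], [0.0, 0.0, 1.0]]), ('tool_from_camera', [[-0.001, 0.959, 0.282, 0.072], [1.0, 0.001, 0.001, -0.0], [0.001, 0.282, -0.959, -0.132], [0.0, 0.0, 0.0, 1.0]])]
top blender_base [ 0.4516  0.0324 -0.0016] 0.7
top cover [ 0.4747
[... 602 characters left out ...]
de blender_base [ 0.4468  0.0339 -0.0014] 0.95
side cover [ 0.476   0.2854 -0.    ] 0.79
side hub [0.4706 0.2869 0.0309] 0.71
side spanner [0.4469 0.0364 0.0634] 0.63
side tray [0.471  0.2822 0.0314] 0.71
side bay [0.3867 0.0955 0.0644] 0.3
side mug [ 0.7292  0.2605 -0.0031] 0.56
side salt [ 0.7209  0.1521 -0.0011] 0.57
side pepper [ 0.717  -0.0441 -0.0025] 0.51
side post0 [ 0.518  -0.0338  0.0609] 0.76
side post1 [ 0.518  -0.0338  0.0609] 0.76
side post2 [ 0.518  -0.0338  0.0609] 0.76
side post3 [ 0.518  -0.0338  0.0609] 0.76
side hole0 [ 0.4216  0.3613 -0.0034] 0.78
side hole1 [ 0.4216  0.3613 -0.0034] 0.78
side hole2 [ 0.4216  0.3613 -0.0034] 0.78
side hole3 [ 0.4216  0.3613 -0.0034] 0.78
```

View pics/a1.png

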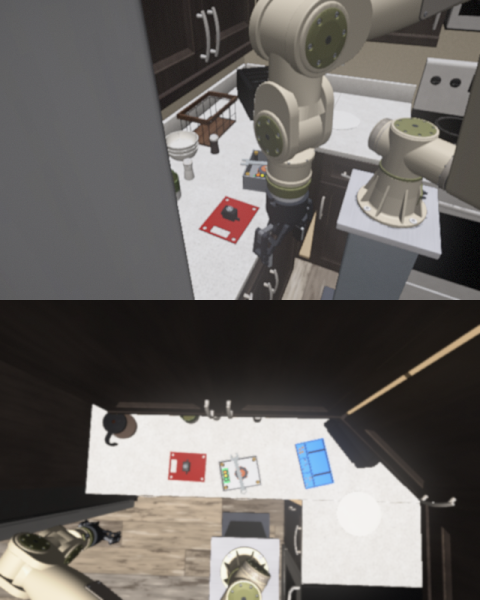

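```bash
python3 - <<'E'
from h import *
a=snapshot("side");b=snapshot("top")
save(cv2.resize(b[180:270,210:450],None,fx=3.3,fy=3.3,interpolation=cv2.INTER_CUBIC),"b")
def plane(T,K,uv,z):
    d=T[:3,:3]@np.array([(uv[0]-K[0,2])/K[0,0],-(uv[1]-K[1,2])/K[1,1],-1]); s=(z-T[2,3])/d[2]; return T[:3,3]+s*d
for c in("top","side"):
    T=camT(c);K=np.array(camera_info(c)["camera_matrix"])
    for n in("post0","hole0","bay"):
        for r in pinpoint(n,c): print(c,n,np.round(world(T,r["point"]),4),round(r["score"],2))
    for n,z in(("cover",.004),("tray",.02),("spanner",.07),("blender_base",.065)):
        m=masks_of(n,c)
        for r in m[:1]:
            ys,xs=np.nonzero(r["region"]); P=np.array([plane(T,K,(x,y),z)[:2] for x,y in zip(xs,ys)],np.float32)
            (cx,cy),(w,h),ang=cv2.minAreaRect(P*1000)
            bx=cv2.boxPoints(((cx,cy),(w,h),ang)); e=bx[1]-bx[0];l=bx[2]-bx[1]; L=e if np.hypot(*e)>np.hypot(*l) else l
            print(c,n,round(r["score"],2),len(xs),"ctr",round(cx),round(cy),"size",round(w),round(h),"long axis ang",round(np.arctan2(L[1],L[0])%np.pi,3), "mean",P.mean(0).round(4))
E
```

```text
top post0 [ 0.4197 -0.0517  0.0642] 0.88
top post0 [0.3876 0.0972 0.0607] 0.85
top post0 [ 0.5163 -0.0313  0.0628] 0.66
top post0 [0.4852 0.114  0.065 ] 0.59
top hole0 [ 0.5305  0.3594 -0.001 ] 0.93
top hole0 [0.4281 0.3652 0.0009] 0.91
top hole0 [ 0.5247  0.215  -0.0019] 0.87
top hole0 [0.4184 0.2161 0.0043] 0.83
top bay [ 0.5138 -0.3351  0.0121] 0.75
top bay [0.7223 0.1556 0.0008] 0.49
top cover 0.97 1568 ctr 476 281 size 172 132 long axis ang 1.547 mean [0.4761 0.2743]
top tray 0.63 2381 ctr 507 -316 size 218 139 long axis ang 0.232 mean [ 0.5063 -0.3165]
top spanner 0.81 336 ctr 447 37 size 186 40 long axis ang 0.268 mean [0.4542 0.0358]
side post0 [ 0.515  -0.0279  0.0619] 0.85
side post0 [0.4874 0.1135 0.0642] 0.63
side post0 [0.385  0.0954 0.063 ] 0.56
side post0 [ 0.4464  0.0355 -0.001 ] 0.23
side hole0 [ 0.4237  0.3629 -0.0014] 0.86
side hole0 [ 0.5309  0.3546 -0.001 ] 0.74
side hole0 [ 0.421   0.215  -0.0037] 0.71
side hole0 [ 0.5267  0.2082 -0.0006] 0.69
side cover 0.95 2690 ctr 474 287 size 181 138 long axis ang 1.538 mean [0.472 0.288]
side spanner 0.49 207 ctr 491 57 size 97 47 long axis ang 0.115 mean [0.4963 0.0535]
side blender_base 0.89 1310 ctr 474 79 size 87 257 long axis ang 1.946 mean [0.4613 0.1018]
```

View pics/b.png

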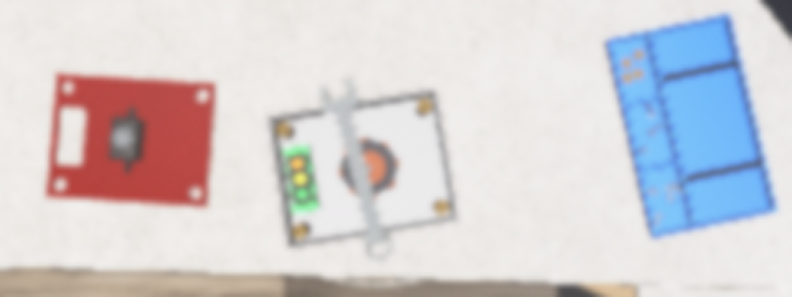

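The top view shows, left to right in the crop: the cover with its window to +y (70,137), the base with the spanner across it (jaw 340,95, ring 378,245), and the tray with its long bay on the -y side (715,120). The measurements agree with the given sizes, so I'm moving over the base.

The manual's scale: shifts go in units of 50 mm and turns go in units of 0.1 rad. Converting my numbers, -0.399 m is -7.98, -0.37 m is -7.4, -0.64 rad is -6.4.

```bash
cat >> h.py <<'E'
def shift(pos,yang,o=None):
    "tool-axis shift & turn to bring TCP to pos with tool y at world angle yang (tool down)"
    o=o or observe(); M=R.from_quat(o["ee_rot"]).as_matrix(); a=np.arctan2(M[1,1],M[0,1])
    t=(a-yang+np.pi/2)%np.pi-np.pi/2
    print("d",np.round(M.T@(np.array(pos)-o["eef_pos"]),4),"turn",round(t,3),"tilt",np.round(M[:2,2],4),"t",round(o["time"],2))
E
```

Request:
{"method": "jog_arm", "body": {
  "segments": "-7.98,-7.4,0,-6.4,0.085\n-7.98,-7.4,0,-6.4,0.085\n-7.98,-7.4,0,-6.4,0.085\n-7.98,-7.4,0,-6.4,0.085\n-7.98,-7.4,0,-6.4,0.085\n-7.98,-7.4,0,-6.4,0.085\n-7.98,-7.4,0,-6.4,0.085\n-7.98,-7.4,0,-6.4,0.085\n-7.98,-7.4,0,-6.4,0.085\n-7.98,-7.4,0,-6.4,0.085\n-7.98,-7.4,0,-6.4,0.085\n-7.98,-7.4,0,-6.4,0.085\n-7.98,-7.4,0,-6.4,0.085\n-7.98,-7.4,0,-6.4,0.085\n-7.98,-7.4,0,-6.4,0.085\n-7.98,-7.4,0,-6.4,0.085"
}}

```text
time: 3.93
eef_pos: [0.4472, 0.0366, 0.2422]
ee_rot: [-0.123, 0.992, 0.0, -0.0]
contact_force: [0.2, -0.2, -0.3]
width: 0.0849
finger_force: 0.0
```

```bash
python3 - <<'E'
from h import *
o=observe(); T=camT("wrist",o); w=snapshot("wrist"); save(w,"c")
K=np.array(camera_info("wrist")["camera_matrix"])
print(o["time"],o["q"])
pins(["spanner","blender_base"],"wrist",T)
for r in pinpoint("post0","wrist"): print(np.round(world(T,r["point"]),4),round(r["score"],2))
m=masks_of("spanner","wrist")
for r in m[:1]:
    ys,xs=np.nonzero(r["region"]);d=np.c_[(xs-K[0,2])/K[0,0],-(ys-K[1,2])/K[1,1],-np.ones(len(xs))]@T[:3,:3].T
    P=T[:3,3]+d*((.072-T[2,3])/d[:,2])[:,None]
    print("mask",len(xs),r["score"],cv2.minAreaRect((P[:,:2]*1000).astype(np.float32)))
E
```

```text
3.9333 [-9.77691832e-02  6.93888371e-02 -2.56863355e-01  1.24493452e+00
  4.00245304e-04 -3.44040904e-01]
wrist spanner [0.4474 0.0368 0.0671] 0.85
wrist blender_base [4.509e-01 3.270e-02 2.000e-04] 0.59
[0.3805 0.0931 0.064 ] 0.92
[0.4869 0.1196 0.0652] 0.7
[ 0.4112 -0.0478  0.0655] 0.58
[ 0.5159 -0.0269  0.0663] 0.56
mask 3572 0.7 ((447.8331604003906, 37.4207878112793), (189.17742919921875, 37.07802200317383), 15.527029991149902)
```

View pics/c.png

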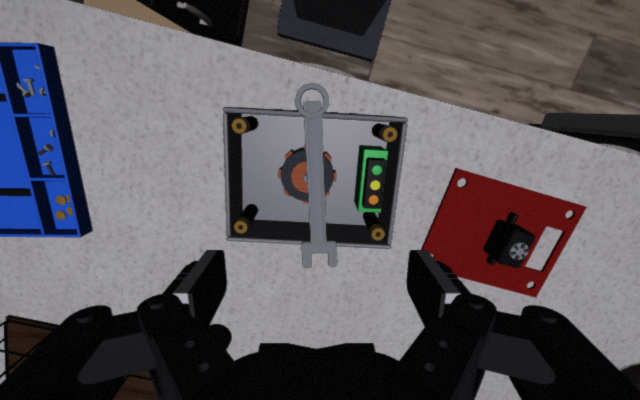

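The wrist view agrees: four brass posts at (239,125), (390,133), (378,234) and (241,227), and the shank running along column 315. I'll descend with the fingers partly closed to stay clear of the button block.

Request:
{"method": "jog_arm", "body": {
  "segments": "0,0,0.8,-0.2,0.045\n0,0,1.6,-0.2,0.045\n0,0,2.4,-0.2,0.045\n0,0,3,-0.2,0.045\n0,0,3.4,-0.2,0.045\n0,0,3.6,-0.2,0.045\n0,0,3.6,-0.2,0.045",
  "grip_n": 40
}}

```text
time: 4.77
eef_pos: [0.4445, 0.0388, 0.0599]
ee_rot: [-0.135, 0.991, 0.001, -0.002]
contact_force: [0.3, 0.4, 0.9]
width: 0.0448
finger_force: 0.0
```

Request:
{"method": "jog_arm", "body": {
  "segments": "0,0,0,0,0\n0,0,0,0,0\n0,0,0,0,0\n0,0,0,0,0\n0,0,0,0,0\n0,0,0,0,0",
  "grip_n": 60
}}

```text
time: 5.27
eef_pos: [0.4481, 0.0378, 0.0636]
ee_rot: [-0.134, 0.991, 0.0, 0.001]
contact_force: [-1.0, 2.0, 7.1]
width: 0.0155
finger_force: 59.3
```

Converted, -0.378 m is -7.56, 0.0355 m is 0.71, 0.036 rad is 0.36.

Request:
{"method": "jog_arm", "body": {
  "segments": "0,0,-0.6,0,0\n0,0,-1.4,0,0\n0,0,-2.2,0,0\n0.71,-7.56,-2.6,0.36,0\n0.71,-7.56,-2.6,0.36,0\n0.71,-7.56,-2.6,0.36,0\n0.71,-7.56,-2.6,0.36,0\n0.71,-7.56,-2.6,0.36,0\n0.71,-7.56,-2.6,0.36,0\n0.71,-7.56,-2.6,0.36,0\n0.71,-7.56,-2.6,0.36,0\n0.71,-7.56,-2.6,0.36,0\n0.71,-7.56,-2.6,0.36,0\n0.71,-7.56,-2.6,0.36,0\n0.71,-7.56,-2.6,0.36,0"
}}

```text
time: 6.52
eef_pos: [0.5127, -0.3362, 0.1917]
ee_rot: [-0.116, 0.993, 0.001, -0.0]
contact_force: [0.3, 0.5, -1.6]
width: 0.0155
finger_force: 59.2
```

```bash
python3 - <<'E'
from h import *
o=observe(); T=camT("wrist",o); w=snapshot("wrist"); save(w,"d")
K=np.array(camera_info("wrist")["camera_matrix"])
pins(["spanner","tray","bay"],"wrist",T)
for n,z in(("spanner",.0),("tray",.022)):
  for r in masks_of(n,"wrist")[:1]:
    if n=="spanner": z=o["eef_pos"][2]+.012
    ys,xs=np.nonzero(r["region"]);d=np.c_[(xs-K[0,2])/K[0,0],-(ys-K[1,2])/K[1,1],-np.ones(len(xs))]@T[:3,:3].T
    P=T[:3,3]+d*((z-T[2,3])/d[:,2])[:,None]
    print(n,len(xs),r["score"],cv2.minAreaRect((P[:,:2]*1000).astype(np.float32)))
shift([.514,-.336,.0135],np.pi/2+.232)
E
```

```text
wrist spanner [ 0.5135 -0.3355  0.1951] 0.86
wrist tray [ 0.5102 -0.3153  0.0014] 0.75
wrist bay None
spanner 12612 0.71 ((484.1908874511719, -341.6556701660156), (129.71116638183594, 29.963655471801758), 15.30880355834961)
tray 18102 0.9 ((506.1666259765625, -317.248291015625), (217.17059326171875, 136.77911376953125), 13.381341934204102)
d [-0.0002 -0.0012  0.1792] turn 0.003 tilt [0.0002 0.    ] t 6.82
```

View pics/d.png

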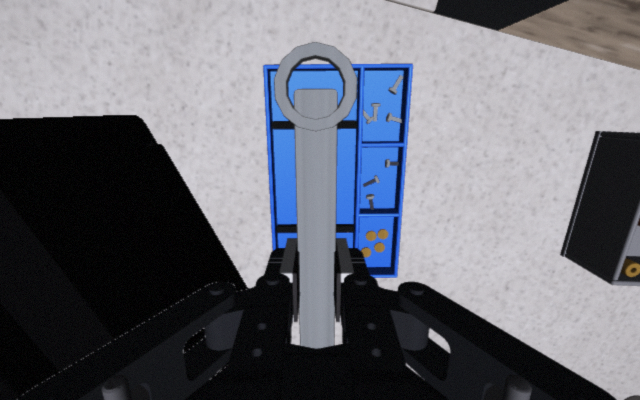

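The held spanner (ring at 315,88) runs parallel to the long bay, and tray centre and yaw match the top view. I'll lower it slowly and let go about 3 mm above the ribs, because the fingertips would reach the floor otherwise.

Converted, 0.175 m is 3.5, 0.04 m is 0.8.

Request:
{"method": "jog_arm", "body": {
  "segments": "0,-0.03,0.8,0,0\n0,-0.03,1.6,0,0\n0,-0.03,2.3,0,0\n0,-0.03,2.8,0,0\n0,-0.03,3.1,0,0\n0,-0.03,3.3,0,0\n0,-0.03,3.4,0,0\n0,-0.03,3.46,0,0\n0,-0.03,3.5,0,0\n0,-0.03,3.5,0,0\n0,-0.03,3.5,0,0"
}}

```text
time: 7.73
eef_pos: [0.5144, -0.3382, 0.0185]
ee_rot: [-0.116, 0.993, -0.001, 0.001]
contact_force: [0.2, 0.1, -0.7]
width: 0.0153
finger_force: 59.2
```

Request:
{"method": "jog_arm", "body": {
  "segments": "0,0,0.02,0,0\n0,0,0.02,0,0\n0,0,0.02,0,0"
}}

```text
time: 7.98
eef_pos: [0.5139, -0.3379, 0.0167]
ee_rot: [-0.116, 0.993, -0.0, 0.0]
contact_force: [0.6, 0.0, -1.0]
width: 0.0153
finger_force: 59.2
```

Request:
{"method": "jog_arm", "body": {
  "segments": "0,0,0,0,0.03\n0,0,0,0,0.04\n0,0,0,0,0.04\n0,0,0,0,0.04\n0,0,0,0,0.04"
}}

```text
time: 8.4
eef_pos: [0.5138, -0.3378, 0.0163]
ee_rot: [-0.116, 0.993, -0.0, 0.0]
contact_force: [-0.7, 0.9, 0.0]
width: 0.0402
finger_force: 0.0
```

Request:
{"method": "jog_arm", "body": {
  "segments": "0,0,-0.4,0,0.04\n0,0,-1,0,0.04\n0,0,-1.8,0,0.04\n0,0,-2.6,0,0.04\n0,0,-3.4,0,0.04\n0,0,-3.8,0,0.04\n0,0,-3.8,0,0.04\n0,0,-3.8,0,0.04"
}}

```text
time: 9.07
eef_pos: [0.5145, -0.3384, 0.208]
ee_rot: [-0.116, 0.993, -0.001, 0.001]
contact_force: [0.4, 0.9, -0.4]
width: 0.0403
finger_force: 0.0
```

```bash
python3 - <<'E'
from h import *
o=observe(); T=camT("wrist",o); w=snapshot("wrist"); save(w,"e")
K=np.array(camera_info("wrist")["camera_matrix"]); q=pins(["spanner","tray","bay"],"wrist",T)
for n,z in(("spanner",.021),("tray",.022)):
  for r in masks_of(n,"wrist")[:1]:
    ys,xs=np.nonzero(r["region"]);d=np.c_[(xs-K[0,2])/K[0,0],-(ys-K[1,2])/K[1,1],-np.ones(len(xs))]@T[:3,:3].T
    P=T[:3,3]+d*((z-T[2,3])/d[:,2])[:,None]
    print(n,len(xs),r["score"],cv2.minAreaRect((P[:,:2]*1000).astype(np.float32)))
shift([.476,.282,.2],np.pi/2-.045)
E
```

```text
wrist spanner [ 0.5161 -0.337   0.016 ] 0.94
wrist tray [ 0.5089 -0.3169  0.    ] 0.98
wrist bay [ 0.5114 -0.3352  0.0106] 0.94
spanner 9947 0.69 ((482.10504150390625, -35.84471130371094), (187.6876983642578, 91.24872589111328), 29.766828536987305)
tray 22478 0.83 ((506.8978271484375, -317.147705078125), (217.48416137695312, 136.27685546875), 13.633625984191895)
d [-0.1071  0.6109  0.0059] turn 0.278 tilt [-0.0024  0.0022] t 9.37
```

View pics/e.png

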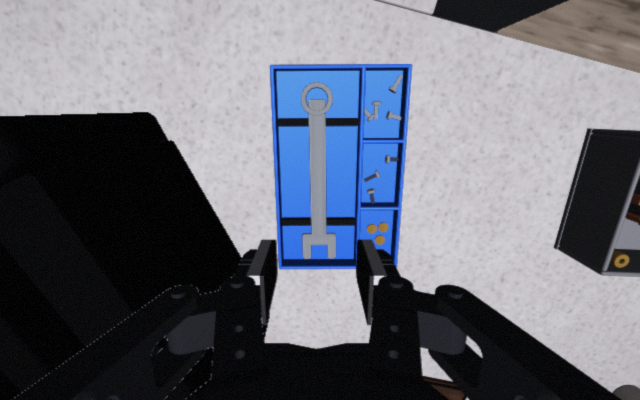

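The spanner lies flat across both ribs in the long bay (ring 316,98; jaw 318,248), let go. Next I'll look at the base and then the cover from the same tool-relative viewpoint, so calibration bias cancels.

Converted, 0.3755 m is 7.51, -0.034 m is -0.68, 0.02 rad is 0.2.

Request:
{"method": "jog_arm", "body": {
  "segments": "-0.48,7.51,-0.68,0.2,0.085\n-0.48,7.51,-0.68,0.2,0.085\n-0.48,7.51,-0.68,0.2,0.085\n-0.48,7.51,-0.68,0.2,0.085\n-0.48,7.51,-0.68,0.2,0.085\n-0.48,7.51,-0.68,0.2,0.085\n-0.48,7.51,-0.68,0.2,0.085\n-0.48,7.51,-0.68,0.2,0.085\n-0.48,7.51,-0.68,0.2,0.085\n-0.48,7.51,-0.68,0.2,0.085\n-0.48,7.51,-0.68,0.2,0.085\n-0.48,7.51,-0.68,0.2,0.085\n-0.48,7.51,-0.68,0.2,0.085\n-0.48,7.51,-0.68,0.2,0.085"
}}

```text
time: 10.53
eef_pos: [0.4505, 0.0319, 0.2398]
ee_rot: [-0.105, 0.994, 0.0, -0.0]
contact_force: [0.4, -0.1, -0.5]
width: 0.0854
finger_force: 0.0
```

```bash
python3 - <<'E'
from h import *
import time
o=observe(); T=camT("wrist",o); w=snapshot("wrist"); save(w,"f")
np.savez("base.npz",w=w,T=T,pos=o["eef_pos"],rot=o["ee_rot"])
pins(["blender_base"],"wrist",T)
for r in pinpoint("post0","wrist"): print(np.round(world(T,r["point"]),4),round(r["score"],2))
print(o["eef_pos"],o["ee_rot"])
shift([.476,.285,.182],np.pi/2-.045)
E
```

```text
wrist blender_base [ 0.4521  0.0338 -0.0006] 0.66
[0.3829 0.0986 0.0664] 0.95
[ 0.41   -0.0492  0.0653] 0.72
[0.4856 0.1198 0.0653] 0.7
[ 0.518  -0.0289  0.065 ] 0.69
[0.45047516 0.03189126 0.23981103] [-1.05234641e-01  9.94447347e-01  1.89616691e-05 -3.79425773e-04]
d [-0.078  0.242  0.058] turn 0.256 tilt [-0.0006  0.0001] t 10.68
```

View pics/f.png

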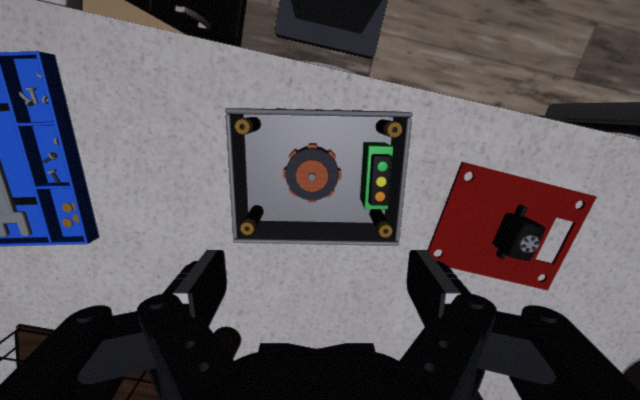

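Four posts are visible at (242,127), (394,130), (385,231) and (247,228). Moving to the cover.

Request:
{"method": "jog_arm", "body": {
  "segments": "-1.56,4.84,1.16,2.56,0.085\n-1.56,4.84,1.16,2.56,0.085\n-1.56,4.84,1.16,2.56,0.085\n-1.56,4.84,1.16,2.56,0.085\n-1.56,4.84,1.16,2.56,0.085\n-1.56,4.84,1.16,2.56,0.085\n-1.56,4.84,1.16,2.56,0.085\n-1.56,4.84,1.16,2.56,0.085\n-1.56,4.84,1.16,2.56,0.085\n-1.56,4.84,1.16,2.56,0.085"
}}

```text
time: 11.52
eef_pos: [0.4754, 0.2853, 0.1821]
ee_rot: [0.022, 1.0, -0.0, -0.0]
contact_force: [0.2, 0.5, -0.3]
width: 0.0849
finger_force: 0.0
```

```bash
cat >> h.py <<'E'
def blobs(w,seeds,test,r=11):
    "centroid of pixels passing test near each seed"
    out=[]
    for u,v in seeds:
        for _ in range(3):
            yy,xx=np.mgrid[0:400,0:640]; m=test(w.astype(int))&((xx-u)**2+(yy-v)**2<r*r)
            u,v=xx[m].mean(),yy[m].mean()
        out.append((u,v,m.sum()))
    return np.array(out)
def proj(T,K,p):
    c=(np.linalg.inv(T)@np.r_[p,1])[:3]; return np.array([K[0,2]-K[0,0]*c[0]/c[2],K[1,2]+K[1,1]*c[1]/c[2]])
def backp(T,K,uv,z):
    d=T[:3,:3]@np.array([(uv[0]-K[0,2])/K[0,0],-(uv[1]-K[1,2])/K[1,1],-1]); return T[:3,3]+(z-T[2,3])/d[2]*d
L=np.array([[-53,74],[53,74],[53,-74],[-53,-74]])*1e-3
def fit2(P):
    "rigid fit L->P (order hole0..3): centre,yaw,residual"
    c=P.mean(0); A=L; B=P-c; y=np.arctan2((A[:,0]*B[:,1]-A[:,1]*B[:,0]).sum(),(A*B).sum())
    Rm=np.array([[np.cos(y),-np.sin(y)],[np.sin(y),np.cos(y)]]); s=np.sqrt((B**2).sum()/(A**2).sum())
    return c,y,s,np.abs(B-A@Rm.T).max()
E
python3 - <<'E'
from h import *
o=observe(); T=camT("wrist",o); w=snapshot("wrist"); save(w,"g"); K=np.array(camera_info("wrist")["camera_matrix"])
np.savez("cover.npz",w=w,T=T,pos=o["eef_pos"],rot=o["ee_rot"])
pins(["cover","hub"],"wrist",T)
for r in pinpoint("hole0","wrist"): p=world(T,r["point"]);print(np.round(p,4),round(r["score"],2),proj(T,K,p).round(1))
print(o["eef_pos"],o["ee_rot"])
b=np.load("base.npz"); s=[(394,130),(385,231),(247,228),(242,127)]
for u,v in s: print(b["w"][int(v)-4:int(v)+5:2,int(u)-8:int(u)+9:4].tolist()[2])
E
```

```text
wrist cover [0.4743 0.2886 0.0044] 0.7
wrist hub [0.4764 0.2862 0.0371] 0.71
[ 0.5234  0.2108 -0.0049] 0.76 [251.1 224.2]
[0.4187 0.2118 0.0015] 0.76 [239.7 127.3]
[0.5322 0.3579 0.0039] 0.7 [386.4 229.2]
[ 0.4247  0.3657 -0.0043] 0.64 [394.5 126.1]
[0.47537825 0.2853342  0.18212025] [ 2.17724120e-02  9.99762851e-01 -3.29533444e-04 -3.08334159e-04]
[[34, 28, 13], [117, 92, 46], [38, 37, 34], [115, 90, 45], [41, 31, 19]]
[[25, 23, 22], [117, 91, 44], [39, 27, 13], [117, 91, 44], [24, 20, 19]]
[[31, 25, 19], [113, 88, 43], [37, 28, 12], [120, 92, 45], [25, 22, 22]]
[[45, 38, 23], [111, 86, 43], [37, 32, 28], [114, 89, 42], [39, 30, 16]]
```

View pics/g.png

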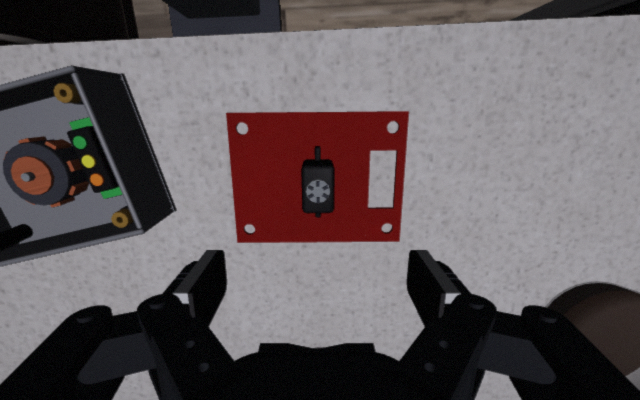

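The cover's holes are at (392,128), (387,228), (250,229) and (242,128), with the hub at (318,187). Fitting both sets in the same way.

```bash
python3 - <<'E'
from h import *
K=np.array(camera_info("wrist")["camera_matrix"])
def ana(f,seeds,test,z):
    b=np.load(f);T=b["T"];s=blobs(b["w"],seeds,test); P=np.array([backp(T,K,u[:2],z)[:2] for u in s])
    c,y,sc,res=fit2(P); M=R.from_quat(b["rot"]).as_matrix(); tool=M.T@(np.r_[c,z]-b["pos"]); ya=np.arctan2(M[1,1],M[0,1])
    print(f,s.round(1).tolist(),"c",c.round(4),"yaw",y.round(4),"scale",sc.round(4),"res",res.round(4),"intool",tool.round(4),"tooly-yaw",(ya-np.pi/2-y).round(4))
ana("base.npz",[(394,130),(385,231),(247,228),(242,127)],lambda w:(w[...,0]>75)&(w[...,0]-w[...,2]>35),.065)
ana("cover.npz",[(392,128),(387,228),(250,229),(242,128)],lambda w:(w[...,2]>70)&(w[...,1]>70),.005)
E
```

```text
base.npz [[394.4, 129.3, 140.0], [385.2, 230.7, 108.0], [246.9, 228.2, 113.0], [241.9, 126.3, 141.0]] c [0.4499 0.0324] yaw 0.1905 scale 0.9967 res 0.0004 intool [0.0004 0.0006 0.1748] tooly-yaw 0.0203
cover.npz [[392.1, 126.7, 112.0], [386.1, 227.1, 78.0], [249.3, 228.1, 79.0], [242.0, 127.9, 117.0]] c [0.4742 0.286 ] yaw -0.0366 scale 0.9892 res 0.0008 intool [0.0011 0.0007 0.1771] tooly-yaw -0.0069
```

Request:
{"method": "jog_arm", "body": {
  "segments": "0.01,0.014,0.8,-0.07,0.06\n0.01,0.014,1.6,-0.07,0.06\n0.01,0.014,2.3,-0.07,0.06\n0.01,0.014,2.8,-0.07,0.06\n0.01,0.014,3,-0.07,0.06\n0.01,0.014,3.1,-0.07,0.06\n0.01,0.014,3.14,-0.07,0.06\n0.01,0.014,3.14,-0.07,0.06\n0.01,0.014,3.14,-0.07,0.06\n0.01,0.014,3.14,-0.07,0.06",
  "grip_n": 80
}}

```text
time: 12.55
eef_pos: [0.4762, 0.2875, 0.0271]
ee_rot: [0.018, 1.0, 0.001, 0.002]
contact_force: [-0.8, 0.0, -0.4]
width: 0.0599
finger_force: 0.0
```

Request:
{"method": "jog_arm", "body": {
  "segments": "0,0,0,0,0.03\n0,0,0,0,0\n0,0,0,0,0\n0,0,0,0,0\n0,0,0,0,0\n0,0,0,0,0\n0,0,0,0,0",
  "grip_n": 80
}}

```text
time: 13.13
eef_pos: [0.4754, 0.2872, 0.0263]
ee_rot: [0.018, 1.0, 0.0, 0.001]
contact_force: [-1.3, 0.8, 4.6]
width: 0.0288
finger_force: 80.7
```

Request:
{"method": "jog_arm", "body": {
  "segments": "0,0,-0.2,0,0\n0,0,-0.6,0,0\n0,0,-1.2,0,0\n0,0,-2,0,0\n0,0,-2.6,0,0\n0,0,-2.8,0,0\n0,0,-2.8,0,0\n0,0,-2.8,0,0\n0,0,-2.8,0,0",
  "grip_n": 80
}}

```text
time: 13.88
eef_pos: [0.4734, 0.2863, 0.163]
ee_rot: [0.018, 1.0, -0.001, -0.002]
contact_force: [0.3, 0.6, -3.4]
width: 0.0291
finger_force: 79.6
```

```bash
python3 - <<'E'
from h import *
o=observe(); T=camT("wrist",o); w=snapshot("wrist"); save(w,"i"); K=np.array(camera_info("wrist")["camera_matrix"])
np.savez("held.npz",w=w,T=T,pos=o["eef_pos"],rot=o["ee_rot"])
for r in pinpoint("hole0","wrist"): p=world(T,r["point"]);print(np.round(p,4),round(r["score"],2),proj(T,K,p).round(1))
print(o["eef_pos"],o["ee_rot"])
E
```

```text
[0.4164 0.2116 0.1404] 0.76 [162.1 145.2]
[0.4267 0.3621 0.1346] 0.71 [459.9 153.3]
[0.5231 0.2114 0.1339] 0.58 [197.6 319.5]
[0.47335689 0.28630234 0.16300168] [ 1.79074410e-02  9.99837639e-01 -7.83380634e-04 -1.84550389e-03]
```

View pics/i.png

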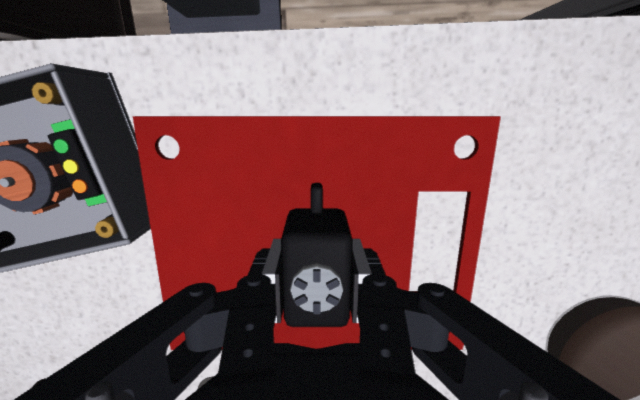

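The cover hangs level. Its two near holes are visible at (168,147) and (465,147), gripped centrally on the hub. Next: the cover's pose in the tool frame.

```bash
cat >> h.py <<'E'
def held(f="held.npz"):
    K=np.array(camera_info("wrist")["camera_matrix"]); b=np.load(f); tc=np.array(camera_info("wrist")["tool_from_camera"])
    s=blobs(b["w"],[(465,147),(168,147)],lambda w:(w[...,2]>70)&(w[...,1]>70),17)
    P=np.array([backp(tc,K,u[:2],.0263-.0025)[:2] for u in s])  # hole0, hole3 in tool axes (x to robot, y left)
    d=P[0]-P[1]; print(s.round(1).tolist(),P.round(4).tolist(),"span",np.hypot(*d).round(4))
    a=np.arctan2(d[0],d[1])  # direction of cover +y relative to tool y, toward tool +x
    u=d/np.hypot(*d); n=np.array([u[1],-u[0]]) # toward +tool x for u=y
    c=P.mean(0)-n*.053; print("cover centre in tool",c.round(4),"cover yaw rel tool(world sense)",a.round(4)); return c,a
E
python3 - <<'E'
from h import *
c,a=held()
by,bc=.1905,np.array([.4499,.0324])
ty=by-a; x=np.array([-np.cos(ty),-np.sin(ty)]); y=np.array([-np.sin(ty),np.cos(ty)])
t=bc-c[0]*x-c[1]*y; print(t,ty); shift([*t,.166],np.pi/2+ty)
E
```

```text
[[463.8, 146.5, 401.0], [168.6, 146.4, 403.0]] [[0.0533, 0.0734], [0.0534, -0.074]] span 0.1474
cover centre in tool [ 0.0004 -0.0003] cover yaw rel tool(world sense) -0.0009
[0.45019468 0.03278687] 0.1914395993989454
d [ 0.014  -0.2542 -0.0027] turn -0.227 tilt [-0.0043 -0.0017] t 13.98
```

Converted, -0.254 m is -5.08, -0.04 m is -0.8, -0.227 rad is -2.27.

Request:
{"method": "jog_arm", "body": {
  "segments": "0.06,-0.8,0,-0.4,0\n0.28,-5.08,-0.06,-2.27,0\n0.28,-5.08,-0.06,-2.27,0\n0.28,-5.08,-0.06,-2.27,0\n0.28,-5.08,-0.06,-2.27,0\n0.28,-5.08,-0.06,-2.27,0\n0.28,-5.08,-0.06,-2.27,0\n0.28,-5.08,-0.06,-2.27,0\n0.28,-5.08,-0.06,-2.27,0\n0.28,-5.08,-0.06,-2.27,0\n0.28,-5.08,-0.06,-2.27,0\n0.28,-5.08,-0.06,-2.27,0\n0.28,-5.08,-0.06,-2.27,0",
  "grip_n": 80
}}

```text
time: 15.07
eef_pos: [0.4517, 0.0347, 0.1681]
ee_rot: [-0.097, 0.995, 0.0, -0.0]
contact_force: [-0.4, -0.4, -3.1]
width: 0.0288
finger_force: 80.6
```

```bash
python3 - <<'E'
from h import *
shift([.4502,.0328,.1063],np.pi/2+.1914)
E
```

```text
d [ 0.0018 -0.0016  0.0618] turn 0.002 tilt [-0.0003  0.0002] t 15.07
```

Converted, 0.061 m is 1.22, 0.057 m is 1.14, 0.002 rad is 0.02.

Request:
{"method": "jog_arm", "body": {
  "segments": "0.036,-0.032,0.4,0.02,0\n0.036,-0.032,0.7,0.02,0\n0.036,-0.032,0.96,0.02,0\n0.036,-0.032,1.14,0.02,0\n0.036,-0.032,1.22,0.02,0\n0.036,-0.032,1.22,0.02,0\n0.036,-0.032,1.22,0.02,0\n0.036,-0.032,1.22,0.02,0\n0.036,-0.032,1.22,0.02,0",
  "grip_n": 80
}}

```text
time: 15.82
eef_pos: [0.451, 0.0316, 0.1081]
ee_rot: [-0.094, 0.996, -0.0, 0.001]
contact_force: [0.3, -0.2, -2.7]
width: 0.0287
finger_force: 80.7
```

```bash
python3 - <<'E'
from h import *
shift([.4502,.0328,.1063],np.pi/2+.1914)
o=observe();T=camT("wrist",o);w=snapshot("wrist");np.savez("fin.npz",w=w)
m=cv2.resize(w[110:200,120:520],None,fx=2,fy=2,interpolation=cv2.INTER_CUBIC)
s=snapshot("side"); pins(["cover","blender_base","hub"],"side",camT("side"))
q=proj(camT("side"),np.array(camera_info("side")["camera_matrix"]),[.45,.03,.07]).astype(int); print(q)
m2=cv2.resize(s[q[1]-50:q[1]+50,q[0]-100:q[0]+100],(800,400),interpolation=cv2.INTER_CUBIC)
save(np.clip(np.vstack([m,m2]).astype(float)*1.4,0,255).astype(np.uint8),"j")
E
```

```text
d [0.0006 0.0013 0.0018] turn -0.002 tilt [ 0.0017 -0.0001] t 15.82
side cover [0.4521 0.0305 0.08  ] 0.71
side blender_base [ 0.4481  0.0326 -0.0029] 0.82
side hub [0.4469 0.0296 0.1113] 0.89
[353 215]
```

View pics/j.png

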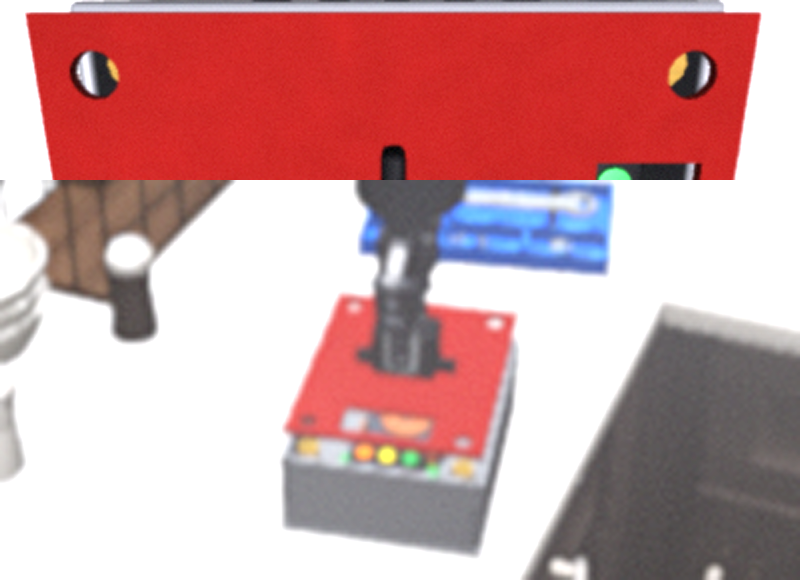

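Side view: the plate hovers over the base with the window above the buttons. In the wrist view brass shows through both near holes, slightly unevenly, so a shift of about 1 mm towards tool +y is needed. I'll nudge it, then compare against a predicted view.

Converted, 0.001 m is 0.02, -0.001 rad is -0.01.

Request:
{"method": "jog_arm", "body": {
  "segments": "0,0.02,0.02,-0.01,0\n0,0.02,0.02,-0.01,0\n0,0.02,0.02,-0.01,0\n0,0.02,0.02,-0.01,0\n0,0.02,0.02,-0.01,0\n0,0.02,0.02,-0.01,0",
  "grip_n": 80
}}

```text
time: 16.57
eef_pos: [0.4501, 0.0327, 0.1063]
ee_rot: [-0.095, 0.995, 0.0, 0.0]
contact_force: [-0.2, 0.4, -3.5]
width: 0.0286
finger_force: 80.7
```

```bash
cat > chk.py <<'E'
from h import *
from scipy.optimize import least_squares
K=np.array(camera_info("wrist")["camera_matrix"]);tc=np.array(camera_info("wrist")["tool_from_camera"])
o=observe(); shift([.4502,.0328,.1063],np.pi/2+.1914); w=snapshot("wrist").astype(int); np.savez("fin.npz",w=w)
hu=o["eef_pos"][2]-.080; zb=o["eef_pos"][2]-.065; zu=.0263; zt=zu-.005
th=np.linspace(0,2*np.pi,60)[:-1]; S=8
def poly(c,z,r): return np.array([(proj(tc,K,[c[0]+r*np.cos(t),c[1]+r*np.sin(t),z])) for t in th])
def fillm(p):
    m=np.zeros((400*4,640*4),np.uint8); cv2.fillPoly(m,[np.round(p*4+1.5).astype(np.int32)],1); return m>0
for name,sy,seed in(("hole0",1,(465,147)),("hole3",-1,(168,147))):
    yy,xx=np.mgrid[0:400,0:640]; near=(xx-seed[0])**2+(yy-seed[1])**2<17**2
    br=near&(w[...,0]>75)&(w[...,0]-w[...,2]>35)&(w[...,1]>60)
    op=near&~((w[...,0]>60)&(w[...,1]<45))
    # brass in image
    bc=np.array([xx[br].mean(),yy[br].mean(),br.sum()])
    h=np.array([.0533-.0001,sy*.0737-.0003])
    for dx,dy in((0,0),(.001,0),(0,.001)):
        p=h+[dx,dy]
        v=fillm(poly(h,zt,.006))&fillm(poly(h,zu,.006)); q=v&fillm(poly(p,zb,.0075))&~fillm(poly(p,zb,.0025))
        Y,X=np.nonzero(q); print(name,"post off",dx,dy,"pred",(X.mean()/4).round(2),(Y.mean()/4).round(2),round(len(X)/16,1))
    print(name,"seen",bc.round(2))
E
python3 chk.py
```

```text
d [-0.0001  0.0001 -0.    ] turn -0.001 tilt [0.     0.0001] t 16.57
hole0 post off 0 0 pred 458.49 145.61 106.3
hole0 post off 0.001 0 pred 458.57 144.8 96.6
hole0 post off 0 0.001 pred 459.49 145.63 138.8
hole0 seen [457.82 145.01 102.  ]
hole3 post off 0 0 pred 174.24 145.89 103.7
hole3 post off 0.001 0 pred 174.14 145.07 94.7
hole3 post off 0 0.001 pred 175.17 145.9 71.8
hole3 seen [174.4  145.29 107.  ]
```

The seen brass matches the prediction to within 1 mm at both near holes. The underside is at about 80 mm and the arm has settled.

Request:
{"method": "jog_arm", "body": {
  "segments": "0,0,0,0,0\n0,0,0,0,0\n0,0,0,0,0",
  "grip_n": 80
}}

```text
time: 16.87
eef_pos: [0.4501, 0.0327, 0.1063]
ee_rot: [-0.095, 0.995, 0.0, 0.0]
contact_force: [0.0, -0.1, -3.0]
width: 0.0288
finger_force: 80.7
```

```bash
python3 -c "
from rig import *
print(job_done())"
```

```text
the job is handed in; nothing more can be done
None
```

The job is handed in with no verdict shown: the spanner lies let go in the tray's long bay, and the cover is held still about 15 mm above the base, with the two near screw holes checked to about 1 mm over their posts (the far two follow from the fitted pose).

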